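Fill a spice flask and hold it down on the base-stamping stand

ROBOT

A 6-joint arm with a two-finger parallel gripper is mounted at the origin on a cart in front of the work surface, level with it; the furniture and walls round the work are solid. World frame = base frame: x ahead of the robot, y to its left, z up, the work surface at z = 0. Lengths are in m, angles in rad, forces in N, time in s.
With the tool pointing down it reaches from about 0.375 to 0.9 m from the base axis. Payload 3.1 kg.
Tool frame: the origin (TCP) lies where the fingers leave the gripper's body, on its centre line; the fingertips stand 73 mm ahead of it and the grasp point (between the pads) lies grip_point_offset ahead of it (grip_point_offset is the distance from the TCP to the grasp point, in m); z points along the fingers, x is the direction in which the jaws open and shut, and the axes are right-handed (so a half turn about z gives the same grasp; the last joint's range is limited). The gripper opens to 85 mm and grips with 20 to 120 N. Pads are 22 mm wide; open, the fingers measure 114 mm over their backs; the gripper's body (76 mm by 85 mm) begins 54 mm behind the grasp point. The pads swing forward as they close: fully open they stand 13 mm farther back than shut.
Start: joints at [1.022, 0.527, 1.433, -0, 1.181, -0.178], TCP at [0.226, 0.583, 0.304] pointing down, gripper open.
Joint ranges: [-3.08, 3.08], [-0.75, 2.2], [0.22, 2.44], [-1.43, 4.57], [0, 2.65], [-2.85, 2.85]. Speed limits (rad/s): [2.79, 2.79, 3.14, 3.14, 3.14, 3.14].

INTERFACE

Orientations are given as a unit quaternion [x, y, z, w].
In Python, from cell import * gives the robot as it stands. The module is installed in compiled form; this text tells all that it offers.
- The arm moves only by the tool play_rows, never from a script. Its argument "increments" is a list of rows, each an object with "gripper": the finger opening in m, from 0 to 0.0854; "linear": the shift along the tool's x, y, z in m, a list of three; "delta_rot": the turn, a rotation vector about the tool's x, y, z in degrees, a list of three. A call has 1 to 10 rows; each row is the pose to reach, as a shift and turn from the pose commanded when the call began, along the tool's axes at that moment; what a row does not reach only later rows make up. A row lasts 1/12 s, in which the tool goes at most 41.7 mm and 7.16 degrees, less where a joint would pass 70% of its speed; a pose out of reach is approached as far as the arm can. A call with a gripper value outside its range is refused whole. The fingers move at their own pace and stop on an object; "newtons" is the grip in N (left out, the last holds). Time passes only in rows, so rows that repeat a pose let the fingers close. It gives the time, the measured TCP pose, the force and the opening at its end, in the units of the state.
- state(): the state, without advancing time (a new reading comes with each control period).
- grab_frame(name): name is "side" or "top" or "wrist"; returns the picture (480x640x3 uint8, blue, green, red); there is no depth.
- calibration(name): a dict with "camera_matrix" (3x3 intrinsics, pixels), "distortion" ([k1, k2, p1, p2, k3] as OpenCV has them; the pictures are not rectified), "pose" (4x4, takes a point from camera to world coordinates); the wrist camera has in their place "hand_eye" (4x4, takes a point from camera to tool coordinates, whose origin is the TCP and whose axes are the tool frame's). Camera axes: x right, y down, z forward; pixel columns grow to the right and rows downward; lengths in m; the calibration is good to about 2 mm. A picture is of the moment at which its call begins: read the wrist's pose just before it. calibration takes no time and is no camera call.
- hand_in(): hands the job in, once; it reports no verdict.
Trained networks look in the newest picture that a camera, given by its name, has taken for a name from the list of things; names that differ only in an ending like _2 or _b are one class to them, and where a whole thing is asked for, a point or a joint stands for the part that bears it (a point fixed in the world has none). Each returns a list of dicts, best first, with "p" (0 to 1); they miss things now and then, are a little off and sometimes report something else, mostly with a low value. They report only what shows in the picture. A call takes as long as a camera call.
- cut_out(camera, query): "region" (480x640 bool, what is visible of it) and "bbox" ([left, top, right, bottom] in pixels, round what is visible of it).
- spot_point(camera, query): "xy" ([column, row] in pixels: a listed point, or the origin of a listed thing).
The state is a dict: "time_s": time; "qpos": joint angles; "qvel": joint speeds; "joint_efforts": joint torques, N m; "tcp_pos": TCP position; "tool_rot": TCP orientation; "contact_force": force on the tool from outside, world axes, zero at the start; "ft_torque": the same for the moment, N m; "grip_width": opening from 0.0 (shut) to 1.0 (fully open).
Only numpy, scipy, OpenCV 4.12 (cv2) and the standard library are available. Lean on these libraries where they do the work, as an engineer would, in place of code of your own. Each camera call takes 0.05 s, during which the arm holds its last target. There are 200 camera calls.

TASK

Drop the longer of the two cinnamon sticks end-down through the neck of the standing flask and let go of it, so that it lies wholly inside. Then take the flask upright to the stamping stand, seat it in the sprung ring and push it down as far as the ring will go; the program finishes while the robot is still holding the flask pressed fully down. Leave the short stick in its block, and do not tip the flask or disturb the other things on the table.

Things in the scene. Friction and masses are not known exactly. Their poses are not given: they have to be found in the camera images.
- flask: open clear glass round flask, 125 mm tall, standing loose; about 0.16 kg. Origin: centre of its underside, z up its axis. Foot 40 mm across, a 45-degree cone to 72 mm at z = 16 mm, belly 75 mm at z = 32 mm, shoulder up to z = 68 mm. Straight neck, the place to grasp: 31 mm outside, 24 mm inside, z = 68 to 125 mm (mouth). Inner floor at z = 4 mm
- flask_mouth (a point): centre of the flask's open mouth, on its axis 125 mm above its underside
- flask_middle (a point): point on the flask's axis 50 mm above its underside; the stick's middle comes near it when the stick is inside
- stick_long: the longer cinnamon stick: a brown round rod 13 mm across and 90 mm long, 20 g, standing loosely upright in one of the block's two holes (either one) with its top 55 mm above the block. Origin: centre of its lower end, z along the stick to the upper end
- stick_long_middle (a point): the middle of the longer stick, 45 mm from either end
- stick_short: the shorter cinnamon stick: 13 mm across and 65 mm long, standing in the block's other hole with its top 30 mm above the block; it stays there. Origin: centre of its lower end
- block: fixed pale wooden block 56 (x) x 116 (y) x 45 mm high. Origin: centre of its underside, z up. It has two upright round holes 15.5 mm wide and 35 mm deep, at y = +30 mm and y = -30 mm on its middle line. Fingers closing along its x axis stay clear of the other stick
- stand: fixed stamping stand: aluminium base plate 110 (x) x 136 (y) x 12 mm, in its middle a round stamp pad (top 25 mm above the table), and two steel guide posts, 9 mm thick, at y = +54 and -54 mm, tops 72 mm above the table. Origin: centre of its underside, z up. Between the posts a white ring rides on springs
- ring (a joint): how far the sprung white ring is pressed down, in m: 0 at the top (as it starts), 0.022 at its lower stop. The springs need about 6 N to begin to move and about 12 N at the stop; they carry the flask's own weight without giving, and push the ring up again when let go
- ring_seat (a point): point on the ring's axis where the centre of the flask's underside lies when seated; moves with the ring: 49 mm above the table with the ring up, 27 mm at its stop. The ring's opening is a 45-degree cone, 52 mm across below and 72 mm at its upper rim, 16 mm above this point (65 mm above the table with the ring up); the flask's lower cone fits it
- cup: bystander: small clear measuring cup, 55 mm across, 40 mm high, standing loose. Origin: centre of its underside
- ties: bystander: bundle of gold bag ties lying flat, 14 x 96 x 14 mm, long along its y, loose. Origin: centre of its underside

How it is judged:
On the way, in this order (a step that is already met when the one before it is completed fails the run):
1. the longer stick is wholly inside the flask and let go (distance between stick_long_middle and flask_middle below 0.03 m and contact force between the fingers and stick_long below 0.1 N and angle between flask's own z axis and vertical below 0.2 rad), for 0.2 s.
2. the flask sits upright in the ring (distance between flask and ring_seat below 0.006 m and angle between flask's own z axis and vertical below 0.15 rad and contact force between flask and ring above 0.5 N), for 0.1 s.
At the end, for the whole second after the job is handed in: The robot holds the flask still in the ring, the ring at least 19 of its 22 mm down and loaded with over 6 N; flask within 6 mm of its seat, upright within 0.15 rad; the longer stick inside it (middle within 30 mm of the flask's middle point); the short stick within 20 mm of its start (value of joint ring above 0.019 m and distance between flask and ring_seat below 0.006 m and angle between flask's own z axis and vertical below 0.15 rad and linear speed of flask below 0.02 m/s and contact force between flask and ring above 6 N and contact force between any of the fingers, the arm and flask above 2 N and distance between stick_long_middle and flask_middle below 0.03 m and distance of stick_short from where it was at the start of the episode below 0.02 m); the arm keeps its last pose, push and grip.
It fails at once if the flask is tipped by more than 0.5 rad (angle between flask's own z axis and vertical above 0.5 rad).
It fails at once if the short stick is taken from its hole (distance of stick_short from where it was at the start of the episode above 0.02 m).
It fails at once if a bystander is shoved by more than 30 mm (distance of any of cup, ties from where it was at the start of the episode above 0.03 m).
It also fails if it takes over 54 s, if anything falls off the work surface, if the arm or the gripper's body presses on something with over 40 N, if the wrist force passes 120 N, or if a joint passes its speed limit or range.

## Working session

There is one attempt and no reset: what is moved stays moved. The work goes in short steps, Python scripts to look and compute and a tool call to move; the robot and the scene stay as the last step left them, time stands still between calls to the robot, and variables do not carry over. Pictures are saved under pics/ and viewed, about 8 in all and at most 12, crops included, and the job is handed in when it is done.

Besides the shell and the picture viewer there is one more tool, called after "Request:" as a command line: name --argument value ..., lists and objects as JSON in quotes. play_rows: Moves the arm, as the interface text tells. Its arguments: {"type":"object","properties":{"increments":{"type":"array"},"newtons":{"type":"number"}},"required":["increments"]}

```bash
mkdir -p pics; cat > h.py <<'E'
from cell import *
import numpy as np, cv2
from scipy.spatial.transform import Rotation as R
def campose(n):
    c=calibration(n)
    if n!='wrist': return c,np.array(c['pose'])
    s=state();T=np.eye(4);T[:3,:3]=R.from_quat(s['tool_rot']).as_matrix();T[:3,3]=s['tcp_pos']
    return c,T@np.array(c['hand_eye'])
def ray(n,xy):
    c,P=campose(n)
    u=cv2.undistortPoints(np.array([[xy]],float),np.array(c['camera_matrix']),np.array(c['distortion']))[0,0]
    return P[:3,3],P[:3,:3]@np.array([u[0],u[1],1])
def atz(n,xy,z):
    o,d=ray(n,xy);return o+d*(z-o[2])/d[2]
def proj(n,p):
    c,P=campose(n);W=np.linalg.inv(P)
    return cv2.projectPoints(np.array([p],float),cv2.Rodrigues(W[:3,:3])[0],W[:3,3],np.array(c['camera_matrix']),np.array(c['distortion']))[0].ravel()
def tri(obs):
    A=np.zeros((3,3));b=np.zeros(3)
    for n,xy in obs:
        o,d=ray(n,xy);d=d/np.linalg.norm(d);M=np.eye(3)-np.outer(d,d);A+=M;b+=M@o
    return np.linalg.solve(A,b)
E
python3 - <<'E'
from h import *
s=state();print(s)
for n in ['side','top']:
    cv2.imwrite(f'pics/{n}0.png',grab_frame(n))
    print(n,campose(n)[1].round(3).tolist())
O={}
for q in ['flask','flask_mouth','flask_middle','stick_long','stick_long_middle','stick_short','block','stand','ring_seat','cup','ties']:
    for n in ['side','top']:
        r=spot_point(n,q)
        if r: O[q,n]=r[0]['xy'];print(q,n,np.round(r[0]['xy'],1),round(r[0]['p'],2))
    if (q,'side') in O and (q,'top') in O: print('  ->',tri([(n,O[q,n]) for n in ('side','top')]).round(4))
E
```

```text
{'time_s': 0.0, 'qpos': array([ 1.02252135e+00,  5.28470950e-01,  1.43397704e+00, -1.44722504e-05,
        1.18138535e+00, -1.78482564e-01]), 'qvel': array([-0.000377  , -0.00135078, -0.00116503, -0.00048598,  0.00013134,
       -0.00153272]), 'joint_efforts': array([ 8.06966227e-05, -4.42363966e+01, -1.78025293e+01, -1.61935968e-04,
        8.38882435e-03, -7.77911112e-06]), 'tcp_pos': array([0.22553975, 0.58225062, 0.30290674]), 'tool_rot': array([ 8.25050011e-01,  5.65058603e-01, -1.01931082e-03,  4.65002174e-04]), 'contact_force': array([-0.42428007,  0.60187275,  0.10500376]), 'ft_torque': array([-0.02618031,  0.05295171, -0.04570503]), 'grip_width': 1.0038095059088137}
side [[0.964, -0.12, 0.237, 0.364], [-0.266, -0.431, 0.862, -0.783], [-0.001, -0.894, -0.448, 0.492], [0.0, 0.0, 0.0, 1.0]]
top [[-0.039, -0.973, 0.227, 0.361], [-0.999, 0.037, -0.014, -0.006], [0.005, -0.227, -0.974, 0.954], [0.0, 0.0, 0.0, 1.0]]
flask side [277.3 272.9] 0.87
flask top [307.6 279.3] 0.65
  -> [0.5043 0.0044 0.0033]
flask_mouth side [276.4 218. ] 0.79
flask_mouth top [304.4 266.8] 0.85
  -> [0.5088 0.0084 0.1265]
flask_middle side [281.6 248.5] 0.95
flask_middle top [307.1 273.6] 0.62
  -> [0.5114 0.0041 0.0591]
stick_long top [192.5 307.6] 0.33
stick_long_middle side [344.2 342.1] 0.88
stick_long_middle top [454.4 249.1] 0.46
  -> [ 0.5452 -0.3018  0.0602]
stick_short top [431.5 252.3] 0.68
block side [338.2 358.2] 0.83
block top [432.7 251.2] 0.59
  -> [ 0.551  -0.2712  0.0027]
stand side [240.4 226.7] 0.94
stand top [191.6 307.7] 0.76
  -> [ 0.4557  0.2548 -0.0005]
ring_seat side [239.8 209.8] 0.82
ring_seat top [189.7 301.1] 0.69
  -> [0.4605 0.2451 0.0505]
cup side [356.  277.3] 0.81
cup top [326.6 212.8] 0.62
  -> [ 0.6574 -0.0438 -0.0051]
ties side [339.1 244.5] 0.4
ties top [262.5 212.8] 0.62
  -> [ 0.6653  0.0995 -0.0033]
```

View pics/side0.png

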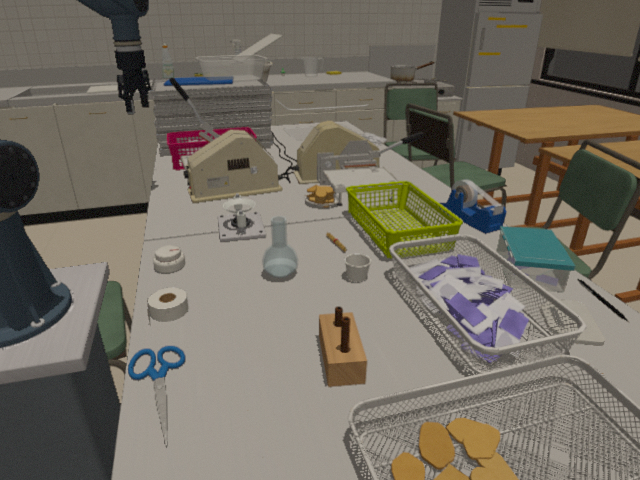

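View pics/top0.png

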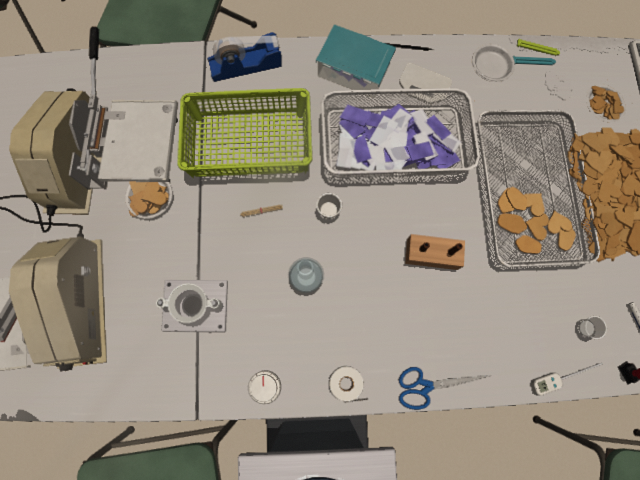

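```bash
cat >> h.py <<'E'
def go(p,jaw=None):
    """row for TCP to p (world), tool down, jaw axis x along world angle jaw (mod 180)"""
    s=state();Q=R.from_quat(s['tool_rot']);M=Q.as_matrix()
    lin=M.T@(np.array(p)-s['tcp_pos'])
    a0=np.arctan2(M[1,0],M[0,0])
    a=a0 if jaw is None else jaw
    best=None
    for k in (-1,0,1,2):
        b=a+k*np.pi; x=np.array([np.cos(b),np.sin(b),0]);z=np.array([0,0,-1.]);G=np.c_[x,np.cross(z,x),z]
        rv=np.degrees((Q.inv()*R.from_matrix(G)).as_rotvec())
        if best is None or np.linalg.norm(rv)<np.linalg.norm(best): best=rv
    print('lin',lin.round(4).tolist(),'rot',best.round(2).tolist(),'jaw0',np.degrees(a0).round(1))
E
python3 - <<'E'
import cell;print([n for n in dir(cell) if n[0]!='_'])
from h import *
try: print('gpo',grip_point_offset)
except Exception as e: print(e)
print(calibration('wrist'))
a=atz('top',(424,247),.075);b=atz('top',(457,247),.1);print(a,b)
c=atz('side',(338,309),.075);d=atz('side',(345,320),.1);print(c,d)
v=(c-d);print(np.degrees(np.arctan2(v[1],v[0])), np.linalg.norm(v[:2]))
for n in ['side','top']:
  for q in ['block','stick_long','stick_short']:
    r=cut_out(n,q)
    for k in r[:2]: print(n,q,k['p'],k['bbox'],cv2.minAreaRect(np.argwhere(k['region'])[:,::-1].astype(np.float32)))
go([0.54,-0.27,0.30],np.radians(-3))
E
```

```text
['MotionError', 'calibration', 'cut_out', 'grab_frame', 'grip_point_offset', 'hand_in', 'spot_point', 'state']
gpo 0.0539
{'camera_matrix': array([[392.70215625,   0.        , 312.13168236],
       [  0.        , 392.70215625, 233.03025861],
       [  0.        ,   0.        ,   1.        ]]), 'distortion': array([0.01372083, 0.        , 0.        , 0.        , 0.        ]), 'hand_eye': array([[ 9.99998417e-01,  4.03703448e-04,  1.73278296e-03,
        -1.11199074e-03],
       [-8.88884839e-04,  9.57022171e-01,  2.90013402e-01,
        -7.45080301e-02],
       [-1.54123230e-03, -2.90014483e-01,  9.57021015e-01,
        -6.84767693e-02],
       [ 0.00000000e+00,  0.00000000e+00,  0.00000000e+00,
         1.00000000e+00]])}
[ 0.55063587 -0.23486847  0.075     ] [ 0.54269348 -0.29462806  0.1       ]
[ 0.55338531 -0.24191661  0.075     ] [ 0.54342441 -0.30182382  0.1       ]
80.55967856369251 0.06072967462485226
side block 0.92 [317.8, 312.4, 369.7, 385.7] ((342.969970703125, 348.78997802734375), (75.09474182128906, 44.406307220458984), 81.8698959350586)
side stick_long 0.55 [339.9, 317.0, 351.3, 350.4] ((345.2257995605469, 334.0329895019531), (8.44582462310791, 36.18990707397461), 2.602562189102173)
side stick_short 0.59 [332.4, 306.4, 345.1, 321.7] ((339.0, 316.0), (18.0, 6.0), 90.0)
top block 0.58 [405.7, 230.9, 464.3, 267.1] ((434.6831359863281, 251.4979248046875), (59.728233337402344, 30.554126739501953), 6.952957630157471)
top stick_long 0.26 [315.1, 192.9, 341.3, 220.3] ((329.5, 205.5), (25.0, 25.0), 90.0)
lin [-0.6816, 0.6011, 0.0039] rot [-0.0, -0.0, 71.81] jaw0 68.8
```

Request:
play_rows --increments '[{"gripper": 0.0854, "linear": [-0.31, 0.27, 0], "delta_rot": [0, 0, 70]}, {"gripper": 0.0854, "linear": [-0.31, 0.27, 0], "delta_rot": [0, 0, 70]}, {"gripper": 0.0854, "linear": [-0.31, 0.27, 0], "delta_rot": [0, 0, 70]}, {"gripper": 0.0854, "linear": [-0.31, 0.27, 0], "delta_rot": [0, 0, 70]}, {"gripper": 0.0854, "linear": [-0.31, 0.27, 0], "delta_rot": [0, 0, 70]}, {"gripper": 0.0854, "linear": [-0.31, 0.27, 0], "delta_rot": [0, 0, 70]}, {"gripper": 0.0854, "linear": [-0.31, 0.27, 0], "delta_rot": [0, 0, 70]}, {"gripper": 0.0854, "linear": [-0.31, 0.27, 0], "delta_rot": [0, 0, 70]}, {"gripper": 0.0854, "linear": [-0.31, 0.27, 0], "delta_rot": [0, 0, 70]}, {"gripper": 0.0854, "linear": [-0.31, 0.27, 0], "delta_rot": [0, 0, 70]}]'

```text
time_s: 2.33
tcp_pos: [0.366, 0.194, 0.3043]
tool_rot: [1.0, -0.013, 0.001, 0.0]
contact_force: [1.2, -0.0, -1.0]
grip_width: 1.002
```

```bash
python3 - <<'E'
from h import *
print(state()['qpos'].round(2),state()['tcp_pos'])
go([0.543,-0.28,0.28],np.radians(-8))
E
```

```text
[ 0.22  0.24  1.93 -0.    0.97  0.24] [0.36601942 0.19395604 0.30426041]
lin [0.1896, 0.469, 0.0245] rot [0.0, -0.06, 6.47] jaw0 -1.5
```

Request:
play_rows --increments '[{"gripper": 0.0854, "linear": [0.15, 0.375, 0], "delta_rot": [0, 0, 6.5]}, {"gripper": 0.0854, "linear": [0.15, 0.375, 0], "delta_rot": [0, 0, 6.5]}, {"gripper": 0.0854, "linear": [0.15, 0.375, 0], "delta_rot": [0, 0, 6.5]}, {"gripper": 0.0854, "linear": [0.15, 0.375, 0], "delta_rot": [0, 0, 6.5]}, {"gripper": 0.0854, "linear": [0.15, 0.375, 0], "delta_rot": [0, 0, 6.5]}, {"gripper": 0.0854, "linear": [0.15, 0.375, 0], "delta_rot": [0, 0, 6.5]}, {"gripper": 0.0854, "linear": [0.15, 0.375, 0], "delta_rot": [0, 0, 6.5]}, {"gripper": 0.0854, "linear": [0.15, 0.375, 0], "delta_rot": [0, 0, 6.5]}, {"gripper": 0.0854, "linear": [0.15, 0.375, 0], "delta_rot": [0, 0, 6.5]}, {"gripper": 0.0854, "linear": [0.15, 0.375, 0], "delta_rot": [0, 0, 6.5]}]'

```text
time_s: 3.17
tcp_pos: [0.5091, -0.186, 0.3043]
tool_rot: [0.998, -0.068, 0.001, 0.001]
contact_force: [-0.4, 1.1, 0.1]
grip_width: 1.0
```

Request:
play_rows --increments '[{"gripper": 0.0854, "linear": [0.05, 0.089, 0.02], "delta_rot": [0, 0, 0]}, {"gripper": 0.0854, "linear": [0.05, 0.089, 0.02], "delta_rot": [0, 0, 0]}, {"gripper": 0.0854, "linear": [0.05, 0.089, 0.02], "delta_rot": [0, 0, 0]}, {"gripper": 0.0854, "linear": [0.05, 0.089, 0.02], "delta_rot": [0, 0, 0]}, {"gripper": 0.0854, "linear": [0.05, 0.089, 0.02], "delta_rot": [0, 0, 0]}]'

```text
time_s: 3.58
tcp_pos: [0.5452, -0.2777, 0.2831]
tool_rot: [0.998, -0.068, -0.001, -0.001]
contact_force: [0.5, 0.8, 0.1]
grip_width: 1.0
```

```bash
python3 - <<'E'
from h import *
s=state();print(s['tcp_pos'],s['qvel'].round(3))
cv2.imwrite('pics/w1.png',grab_frame('wrist'))
for q in ['stick_long','stick_short','block']:
    r=cut_out('wrist',q)
    for k in r[:2]: print(q,round(k['p'],2),np.round(k['bbox']),cv2.minAreaRect(np.argwhere(k['region'])[:,::-1].astype(np.float32)))
    for k in spot_point('wrist',q)[:1]: print('  spot',k)
E
```

```text
[ 0.54520892 -0.27771395  0.28314437] [ 0.032 -0.032  0.047  0.005  0.008  0.003]
stick_long 0.57 [305. 227. 322. 265.] ((315.0, 247.0), (40.0, 18.0), 90.0)
  spot {'xy': [313.0, 222.8], 'p': 0.92}
block 0.88 [278. 122. 353. 269.] ((316.14312744140625, 194.5587158203125), (73.27079772949219, 146.14169311523438), 1.2730300426483154)
  spot {'xy': [315.8, 189.7], 'p': 0.92}
```

View pics/w1.png

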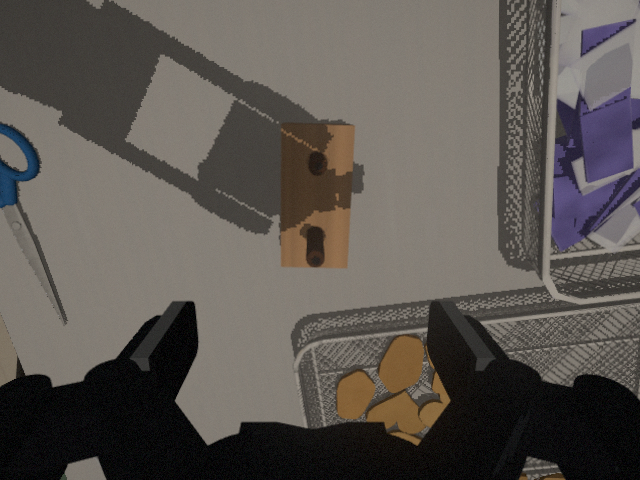

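```bash
python3 - <<'E'
from h import *
a=atz('wrist',(315.5,257.5),.1);b=atz('wrist',(317.5,158),.075);print(a,b)
v=b-a;print(np.degrees(np.arctan2(v[1],v[0]))-90,np.linalg.norm(v[:2]))
g=tri([('wrist',(315.5,257.5)),('side',(345,320))]);print(g)
print(atz('wrist',(313,222.8),0.01))
go([a[0],a[1],0.082+.0539+0.02],np.radians(-8.))
E
```

```text
[ 0.5442554  -0.29647847  0.1       ] [ 0.55421168 -0.2324982   0.075     ]
-8.845128165906047 0.06475030523067113
[ 0.54450403 -0.29779319  0.09678093]
[ 0.5428025 -0.2962357  0.01     ]
lin [0.0017, 0.0208, 0.1286] rot [0.01, -0.02, 0.39] jaw0 -7.6
```

Request:
play_rows --increments '[{"gripper": 0.0854, "linear": [0.001, 0.02, 0.04], "delta_rot": [0, 0, 0.8]}, {"gripper": 0.0854, "linear": [0.001, 0.02, 0.08], "delta_rot": [0, 0, 0.8]}, {"gripper": 0.0854, "linear": [0.001, 0.02, 0.11], "delta_rot": [0, 0, 0.8]}, {"gripper": 0.0854, "linear": [0.001, 0.02, 0.13], "delta_rot": [0, 0, 0.8]}, {"gripper": 0.0854, "linear": [0.001, 0.02, 0.147], "delta_rot": [0, 0, 0.8]}, {"gripper": 0.0854, "linear": [0.001, 0.02, 0.147], "delta_rot": [0, 0, 0.8]}, {"gripper": 0.0854, "linear": [0.001, 0.02, 0.147], "delta_rot": [0, 0, 0.8]}]'

```text
time_s: 4.52
tcp_pos: [0.5435, -0.2961, 0.1365]
tool_rot: [0.997, -0.074, -0.001, -0.001]
contact_force: [0.3, -0.9, 0.1]
grip_width: 0.997
```

Request:
play_rows --newtons 25 --increments '[{"gripper": 0.0, "linear": [0, 0, 0], "delta_rot": [0, 0, 0]}, {"gripper": 0.0, "linear": [0, 0, 0], "delta_rot": [0, 0, 0]}, {"gripper": 0.0, "linear": [0, 0, 0], "delta_rot": [0, 0, 0]}, {"gripper": 0.0, "linear": [0, 0, 0], "delta_rot": [0, 0, 0]}, {"gripper": 0.0, "linear": [0, 0, 0], "delta_rot": [0, 0, 0]}, {"gripper": 0.0, "linear": [0, 0, 0], "delta_rot": [0, 0, 0]}, {"gripper": 0.0, "linear": [0, 0, 0], "delta_rot": [0, 0, 0]}, {"gripper": 0.0, "linear": [0, 0, 0], "delta_rot": [0, 0, 0]}, {"gripper": 0.0, "linear": [0, 0, 0], "delta_rot": [0, 0, 0]}, {"gripper": 0.0, "linear": [0, 0, 0], "delta_rot": [0, 0, 0]}]'

```text
time_s: 5.35
tcp_pos: [0.5439, -0.2969, 0.1375]
tool_rot: [0.997, -0.074, 0.0, 0.0]
contact_force: [-0.3, -0.1, 6.2]
grip_width: 0.145
```

Request:
play_rows --increments '[{"gripper": 0.0, "linear": [0, 0, -0.015], "delta_rot": [0, 0, 0]}, {"gripper": 0.0, "linear": [0, 0, -0.03], "delta_rot": [0, 0, 0]}, {"gripper": 0.0, "linear": [0, 0, -0.05], "delta_rot": [0, 0, 0]}, {"gripper": 0.0, "linear": [0, 0, -0.075], "delta_rot": [0, 0, 0]}, {"gripper": 0.0, "linear": [0, 0, -0.105], "delta_rot": [0, 0, 0]}, {"gripper": 0.0, "linear": [0, 0, -0.135], "delta_rot": [0, 0, 0]}, {"gripper": 0.0, "linear": [0, 0, -0.155], "delta_rot": [0, 0, 0]}, {"gripper": 0.0, "linear": [0, 0, -0.165], "delta_rot": [0, 0, 0]}, {"gripper": 0.0, "linear": [0, 0, -0.17], "delta_rot": [0, 0, 0]}, {"gripper": 0.0, "linear": [0, 0, -0.17], "delta_rot": [0, 0, 0]}]'

```text
time_s: 6.18
tcp_pos: [0.5437, -0.2967, 0.3071]
tool_rot: [0.997, -0.074, 0.0, 0.0]
contact_force: [1.4, -0.6, -0.5]
grip_width: 0.143
```

```bash
python3 - <<'E'
from h import *
s=state();print(s['tcp_pos'],s['grip_width'],s['contact_force'])
cv2.imwrite('pics/w2.png',grab_frame('wrist'));grab_frame('side');grab_frame('top')
for q in ['stick_long','stick_short']:
    for n in ['wrist','side']:
        for k in cut_out(n,q)[:1]: print(q,n,round(k['p'],2),np.round(k['bbox']))
for n in ['wrist','side']:
    for k in spot_point(n,'stick_long')[:2]: print(n,k)
# flask mouth: ellipse estimates
for q in ['flask','flask_mouth']:
  for n in ['side','top']:
    for k in cut_out(n,q)[:1]: print(q,n,round(k['p'],2),np.round(k['bbox'],1))
go([0.508,-0.0,0.307])
E
```

```text
[ 0.54372039 -0.29673668  0.30711352] 0.1427907270081969 [ 1.41206759 -0.59763047 -0.45496155]
stick_long wrist 0.79 [295. 251. 330. 379.]
stick_long side 0.81 [343. 209. 355. 270.]
stick_short wrist 0.58 [307. 126. 321. 143.]
stick_short side 0.72 [328. 232. 341. 249.]
side {'xy': [347.1, 271.8], 'p': 0.57}
flask side 0.97 [260.7 216.6 296.2 280.3]
flask_mouth side 0.89 [261.9 215.7 298.  277.8]
lin [-0.0791, -0.2882, -0.0001] rot [-0.0, 0.01, -0.0] jaw0 -8.5
```

View pics/w2.png

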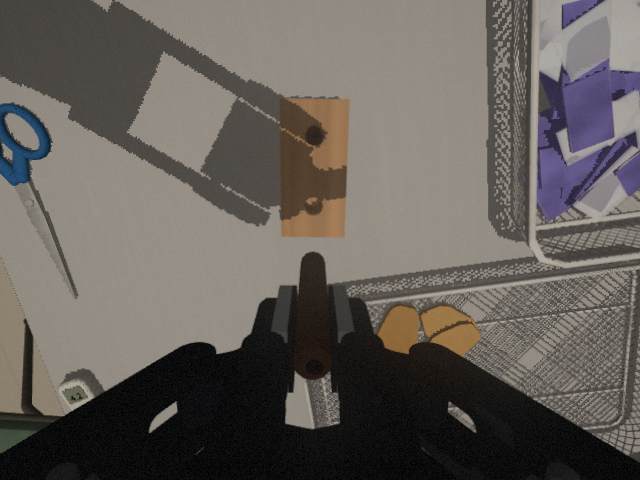

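Request:
play_rows --increments '[{"gripper": 0.0, "linear": [-0.0069, -0.0219, 0], "delta_rot": [0, 0, 0]}, {"gripper": 0.0, "linear": [-0.0172, -0.055, 0], "delta_rot": [0, 0, 0]}, {"gripper": 0.0, "linear": [-0.0275, -0.088, 0], "delta_rot": [0, 0, 0]}, {"gripper": 0.0, "linear": [-0.038, -0.12, 0], "delta_rot": [0, 0, 0]}, {"gripper": 0.0, "linear": [-0.048, -0.153, 0], "delta_rot": [0, 0, 0]}, {"gripper": 0.0, "linear": [-0.0585, -0.186, 0], "delta_rot": [0, 0, 0]}, {"gripper": 0.0, "linear": [-0.065, -0.208, 0], "delta_rot": [0, 0, 0]}, {"gripper": 0.0, "linear": [-0.069, -0.219, 0], "delta_rot": [0, 0, 0]}, {"gripper": 0.0, "linear": [-0.069, -0.219, 0], "delta_rot": [0, 0, 0]}, {"gripper": 0.0, "linear": [-0.069, -0.219, 0], "delta_rot": [0, 0, 0]}]'

```text
time_s: 7.67
tcp_pos: [0.5083, -0.0703, 0.3072]
tool_rot: [0.997, -0.073, 0.001, 0.001]
contact_force: [0.7, 0.8, -0.5]
grip_width: 0.144
```

```bash
python3 - <<'E'
from h import *
s=state();print(s['tcp_pos'],s['qvel'].round(3))
im=grab_frame('wrist');cv2.imwrite('pics/w3.png',im)
for q in ['flask','flask_mouth']:
    for k in spot_point('wrist',q)[:2]: print(q,k, atz('wrist',k['xy'],.125 if 'mouth' in q else 0))
    for k in cut_out('wrist',q)[:1]: print(q,np.round(k['bbox'],1),k['p'])
for z in (.175,.18): print('low end',atz('wrist',(313,259),z))
E
```

```text
[ 0.50829392 -0.07031058  0.30722163] [-0.029  0.011 -0.018 -0.004 -0.004  0.   ]
flask {'xy': [299.9, 110.5], 'p': 0.57} [0.50860583 0.00561174 0.        ]
flask [256.3  58.7 345.3 154.9] 0.74
flask_mouth {'xy': [294.0, 109.2], 'p': 0.65} [0.50824062 0.00530753 0.125     ]
flask_mouth [255.6  60.8 346.9 155.6] 0.57
low end [ 0.50773757 -0.07353867  0.175     ]
low end [ 0.50800169 -0.07168009  0.18      ]
```

View pics/w3.png

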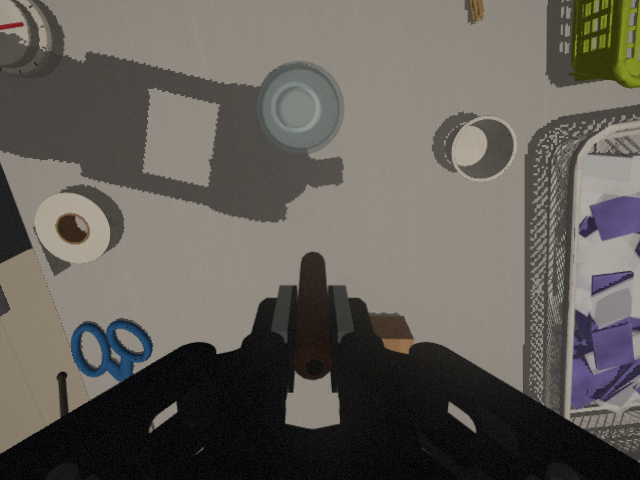

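Request:
play_rows --increments '[{"gripper": 0.0, "linear": [-0.003, -0.02, 0], "delta_rot": [0, 0, 0]}, {"gripper": 0.0, "linear": [-0.007, -0.045, 0.0], "delta_rot": [0, 0, 0]}, {"gripper": 0.0, "linear": [-0.01, -0.067, 0.01], "delta_rot": [0, 0, 0]}, {"gripper": 0.0, "linear": [-0.0112, -0.076, 0.025], "delta_rot": [0, 0, 0]}, {"gripper": 0.0, "linear": [-0.0112, -0.076, 0.04], "delta_rot": [0, 0, 0]}, {"gripper": 0.0, "linear": [-0.0112, -0.076, 0.045], "delta_rot": [0, 0, 0]}, {"gripper": 0.0, "linear": [-0.0112, -0.076, 0.045], "delta_rot": [0, 0, 0]}, {"gripper": 0.0, "linear": [-0.0112, -0.076, 0.045], "delta_rot": [0, 0, 0]}]'

```text
time_s: 8.58
tcp_pos: [0.5083, 0.006, 0.2619]
tool_rot: [0.997, -0.075, -0.0, 0.0]
contact_force: [0.4, 0.4, -0.7]
grip_width: 0.142
```

```bash
python3 - <<'E'
from h import *
s=state();print(s['tcp_pos'])
w=grab_frame('wrist');a=grab_frame('side')
for q in ['flask','stick_long']:
    for n in ['wrist','side']:
      for k in cut_out(n,q)[:1]: print(q,n,np.round(k['bbox'],1),round(k['p'],2))
c1=cv2.resize(a[150:300,220:340],None,fx=3.2,fy=3.2,interpolation=cv2.INTER_CUBIC)
c2=cv2.resize(w[130:430,200:430],None,fx=1.6,fy=1.6,interpolation=cv2.INTER_CUBIC)
cv2.imwrite('pics/c4.png',np.hstack([c1,c2]));print(c1.shape,c2.shape)
E
```

```text
[0.50833823 0.00604233 0.2619305 ]
flask wrist [265.2 159.3 361.3 272.4] 0.94
flask side [259.5 217.6 296.2 281.2] 0.82
stick_long wrist [293.4 250.  331.  379.6] 0.7
stick_long side [272.7 172.5 282.1 216.2] 0.66
(480, 384, 3) (480, 368, 3)
```

View pics/c4.png

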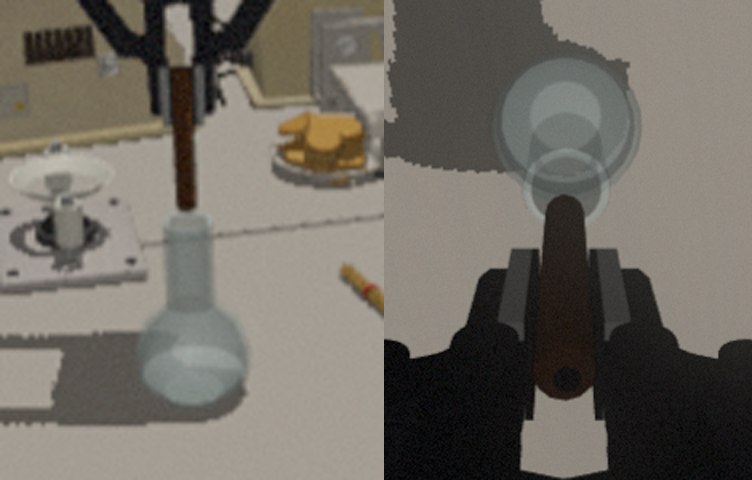

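```bash
python3 - <<'E'
from h import *
print(state()['tcp_pos'],atz('wrist',(313.7,246.5),.125), atz('wrist',(313.5,259),.135),atz('wrist',(313.5,259),.13))
print(tri([('wrist',(313.7,246.5)),('side',(220+189/3.2,150+218/3.2))]))
E
```

```text
[0.50825992 0.00648374 0.26252535] [0.50907405 0.00946465 0.125     ] [0.50838552 0.00590477 0.135     ] [0.5081357  0.00404535 0.13      ]
[0.51097378 0.00918171 0.12520113]
```

Request:
play_rows --increments '[{"gripper": 0.0, "linear": [0.0008, -0.003, 0], "delta_rot": [0, 0, 0]}, {"gripper": 0.0, "linear": [0.0008, -0.003, 0.005], "delta_rot": [0, 0, 0]}, {"gripper": 0.0, "linear": [0.0008, -0.003, 0.012], "delta_rot": [0, 0, 0]}, {"gripper": 0.0, "linear": [0.0008, -0.003, 0.019], "delta_rot": [0, 0, 0]}, {"gripper": 0.0, "linear": [0.0008, -0.003, 0.026], "delta_rot": [0, 0, 0]}, {"gripper": 0.0, "linear": [0.0008, -0.003, 0.033], "delta_rot": [0, 0, 0]}, {"gripper": 0.0, "linear": [0.0008, -0.003, 0.04], "delta_rot": [0, 0, 0]}, {"gripper": 0.0, "linear": [0.0008, -0.003, 0.045], "delta_rot": [0, 0, 0]}, {"gripper": 0.0, "linear": [0.0008, -0.003, 0.045], "delta_rot": [0, 0, 0]}]'

```text
time_s: 9.63
tcp_pos: [0.5085, 0.0098, 0.2155]
tool_rot: [0.997, -0.074, -0.001, -0.0]
contact_force: [0.3, 0.9, 0.7]
grip_width: 0.144
```

```bash
python3 - <<'E'
from h import *
s=state();print(s['tcp_pos'],s['contact_force'],s['grip_width'])
w=grab_frame('wrist');a=grab_frame('side')
for q in ['flask','stick_long']:
    for n in ['wrist','side']:
      for k in cut_out(n,q)[:1]: print(q,n,np.round(k['bbox'],1),round(k['p'],2))
c1=cv2.resize(a[150:300,220:340],None,fx=3.2,fy=3.2,interpolation=cv2.INTER_CUBIC)
c2=cv2.resize(w[130:430,200:430],None,fx=1.6,fy=1.6,interpolation=cv2.INTER_CUBIC)
cv2.imwrite('pics/c5.png',np.hstack([c1,c2]))
E
```

```text
[0.50850526 0.00979021 0.21549939] [0.31399755 0.94059119 0.7301503 ] 0.14383376536819015
flask wrist [259.4 177.8 367.  293.6] 0.61
flask side [259.6 217.8 294.7 281.3] 0.98
stick_long wrist [294.2 263.4 333.4 378.2] 0.67
stick_long side [341.2 255.9 370.7 284.2] 0.44
```

View pics/c5.png

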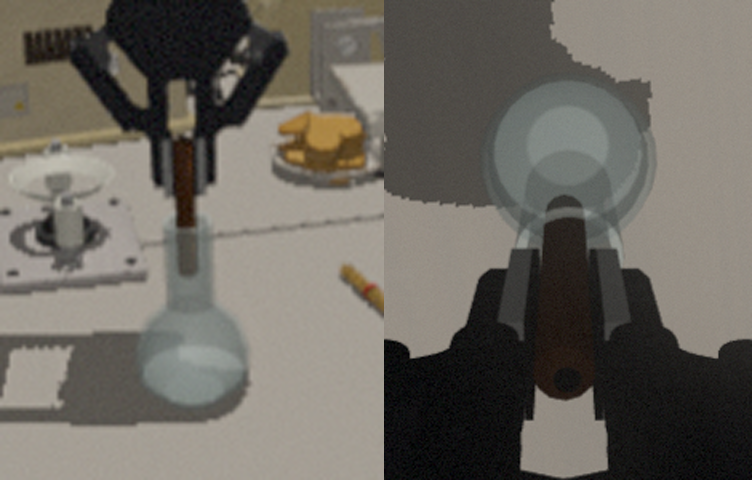

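Request:
play_rows --increments '[{"gripper": 0.0, "linear": [0, 0, 0.007], "delta_rot": [0, 0, 0]}, {"gripper": 0.0, "linear": [0, 0, 0.007], "delta_rot": [0, 0, 0]}, {"gripper": 0.07, "linear": [0, 0, 0.007], "delta_rot": [0, 0, 0]}, {"gripper": 0.07, "linear": [0, 0, 0.007], "delta_rot": [0, 0, 0]}, {"gripper": 0.07, "linear": [0, 0, 0.007], "delta_rot": [0, 0, 0]}, {"gripper": 0.07, "linear": [0, 0, 0.007], "delta_rot": [0, 0, 0]}, {"gripper": 0.07, "linear": [0, 0, 0.007], "delta_rot": [0, 0, 0]}, {"gripper": 0.07, "linear": [0, 0, 0.007], "delta_rot": [0, 0, 0]}, {"gripper": 0.07, "linear": [0, 0, 0.007], "delta_rot": [0, 0, 0]}, {"gripper": 0.07, "linear": [0, 0, 0.007], "delta_rot": [0, 0, 0]}]'

```text
time_s: 10.77
tcp_pos: [0.5092, 0.0097, 0.21]
tool_rot: [0.997, -0.074, 0.0, 0.0]
contact_force: [0.2, -0.0, 0.1]
grip_width: 0.823
```

```bash
python3 - <<'E'
from h import *
s=state();print(s['tcp_pos'],s['contact_force'],s['grip_width'])
w=grab_frame('wrist');a=grab_frame('side')
c1=cv2.resize(a[150:300,220:340],None,fx=3.2,fy=3.2,interpolation=cv2.INTER_CUBIC)
c2=cv2.resize(w[130:430,200:430],None,fx=1.6,fy=1.6,interpolation=cv2.INTER_CUBIC)
cv2.imwrite('pics/c6.png',np.hstack([c1,c2]))
print([ (k['xy'],k['p']) for k in spot_point('wrist','flask_mouth')[:1]],[ (k['xy'],k['p']) for k in spot_point('side','flask_mouth')[:1]])
E
```

```text
[0.50917176 0.00969591 0.20995411] [ 0.15940925 -0.03475632  0.07669352] 0.8232111904754064
[([314.0, 296.1], 0.86)] [([276.6, 218.9], 0.93)]
```

View pics/c6.png

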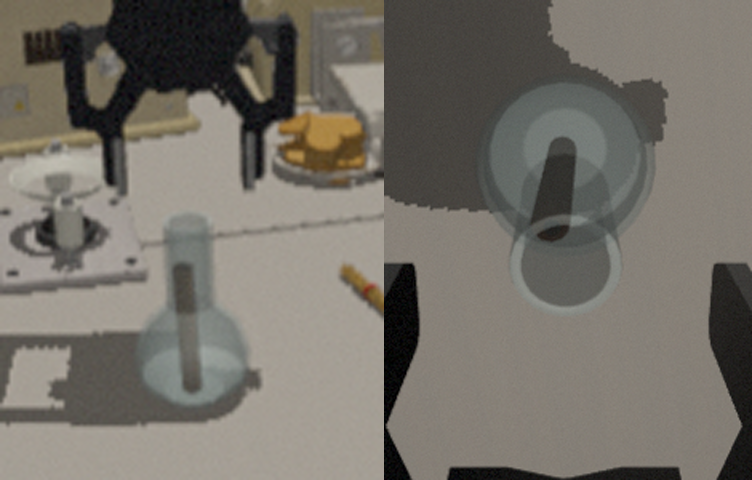

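Request:
play_rows --increments '[{"gripper": 0.0854, "linear": [0, 0, 0.01], "delta_rot": [0, 0, 0]}, {"gripper": 0.0854, "linear": [0, 0, 0.025], "delta_rot": [0, 0, 0]}, {"gripper": 0.0854, "linear": [0, 0, 0.04], "delta_rot": [0, 0, 0]}, {"gripper": 0.0854, "linear": [0, 0, 0.05], "delta_rot": [0, 0, 0]}, {"gripper": 0.0854, "linear": [0, 0, 0.055], "delta_rot": [0, 0, 0]}, {"gripper": 0.0854, "linear": [0, 0, 0.055], "delta_rot": [0, 0, 0]}, {"gripper": 0.0854, "linear": [0, 0, 0.055], "delta_rot": [0, 0, 0]}]'

```text
time_s: 11.55
tcp_pos: [0.5092, 0.0097, 0.1546]
tool_rot: [0.997, -0.074, -0.0, -0.0]
contact_force: [-0.8, 0.4, 0.4]
grip_width: 1.0
```

Request:
play_rows --newtons 60 --increments '[{"gripper": 0.05, "linear": [0, 0, 0], "delta_rot": [0, 0, 0]}, {"gripper": 0.05, "linear": [0, 0, 0], "delta_rot": [0, 0, 0]}, {"gripper": 0.04, "linear": [0, 0, 0], "delta_rot": [0, 0, 0]}, {"gripper": 0.036, "linear": [0, 0, 0], "delta_rot": [0, 0, 0]}, {"gripper": 0.033, "linear": [0, 0, 0], "delta_rot": [0, 0, 0]}, {"gripper": 0.031, "linear": [0, 0, 0], "delta_rot": [0, 0, 0]}, {"gripper": 0.0, "linear": [0, 0, 0], "delta_rot": [0, 0, 0]}, {"gripper": 0.0, "linear": [0, 0, 0], "delta_rot": [0, 0, 0]}, {"gripper": 0.0, "linear": [0, 0, 0], "delta_rot": [0, 0, 0]}, {"gripper": 0.0, "linear": [0, 0, 0], "delta_rot": [0, 0, 0]}]'

```text
time_s: 12.38
tcp_pos: [0.5096, 0.0096, 0.1554]
tool_rot: [0.997, -0.074, 0.001, 0.0]
contact_force: [0.5, 0.0, 6.0]
grip_width: 0.348
```

```bash
python3 - <<'E'
from h import *
s=state();print(s['tcp_pos'],s['contact_force'],s['grip_width']*.0854, s['qpos'].round(2))
go([0.4585,0.247,0.245])
E
```

```text
[0.50959016 0.00960868 0.15537986] [0.50232119 0.01077396 6.0213932 ] 0.02970770035474618 [-0.2   0.61  1.85 -0.    0.68 -0.05]
lin [-0.0855, -0.2272, -0.0897] rot [0.0, -0.07, -0.0] jaw0 -8.5
```

Request:
play_rows --increments '[{"gripper": 0.0, "linear": [0, 0, -0.01], "delta_rot": [0, 0, 0]}, {"gripper": 0.0, "linear": [0, 0, -0.025], "delta_rot": [0, 0, 0]}, {"gripper": 0.0, "linear": [0, 0, -0.045], "delta_rot": [0, 0, 0]}, {"gripper": 0.0, "linear": [0, 0, -0.065], "delta_rot": [0, 0, 0]}, {"gripper": 0.0, "linear": [0, 0, -0.08], "delta_rot": [0, 0, 0]}, {"gripper": 0.0, "linear": [0, 0, -0.09], "delta_rot": [0, 0, 0]}, {"gripper": 0.0, "linear": [0, 0, -0.09], "delta_rot": [0, 0, 0]}]'

```text
time_s: 12.97
tcp_pos: [0.5098, 0.0096, 0.2468]
tool_rot: [0.997, -0.074, 0.002, 0.0]
contact_force: [-0.5, 0.2, -1.9]
grip_width: 0.349
```

Request:
play_rows --increments '[{"gripper": 0.0, "linear": [-0.005, -0.011, 0], "delta_rot": [0, 0, 0]}, {"gripper": 0.0, "linear": [-0.014, -0.03, 0], "delta_rot": [0, 0, 0]}, {"gripper": 0.0, "linear": [-0.025, -0.055, 0], "delta_rot": [0, 0, 0]}, {"gripper": 0.0, "linear": [-0.037, -0.08, 0], "delta_rot": [0, 0, 0]}, {"gripper": 0.0, "linear": [-0.048, -0.105, 0], "delta_rot": [0, 0, 0]}, {"gripper": 0.0, "linear": [-0.057, -0.125, 0], "delta_rot": [0, 0, 0]}, {"gripper": 0.0, "linear": [-0.063, -0.137, 0], "delta_rot": [0, 0, 0]}, {"gripper": 0.0, "linear": [-0.065, -0.142, 0], "delta_rot": [0, 0, 0]}, {"gripper": 0.0, "linear": [-0.065, -0.142, 0], "delta_rot": [0, 0, 0]}, {"gripper": 0.0, "linear": [-0.065, -0.142, 0], "delta_rot": [0, 0, 0]}]'

```text
time_s: 13.8
tcp_pos: [0.4654, 0.1598, 0.2442]
tool_rot: [0.997, -0.074, -0.001, 0.0]
contact_force: [0.1, 0.2, -1.5]
grip_width: 0.344
```

```bash
python3 - <<'E'
from h import *
s=state();print(s['tcp_pos'],s['contact_force'],s['grip_width']*.0854)
w=grab_frame('wrist');grab_frame('side')
cv2.imwrite('pics/w7.png',w)
for q,z in (('ring_seat',.049),('stand',0),('ring',.049)):
    for k in spot_point('wrist',q)[:1]: print(q,k,atz('wrist',k['xy'],z))
    for k in cut_out('wrist',q)[:1]: print(q,k['bbox'],k['p'])
for k in spot_point('side','flask')[:1]: print('flask',k)
E
```

```text
[0.46540219 0.15981784 0.24420691] [ 0.06702322  0.21278201 -1.54485635] 0.029414952474819612
ring_seat [210.3, 0.0, 342.7, 198.8] 0.81
stand {'xy': [286.8, 98.6], 'p': 0.93} [0.45912254 0.24533624 0.        ]
stand [193.5, 0.0, 368.1, 197.8] 0.94Traceback (most recent call last):
  File "<stdin>", line 6, in <module>
ValueError: it knows: block, cup, flask, flask_middle, flask_mouth, ring_seat, stand, stick_long, stick_long_middle, stick_short, ties
```

View pics/w7.png

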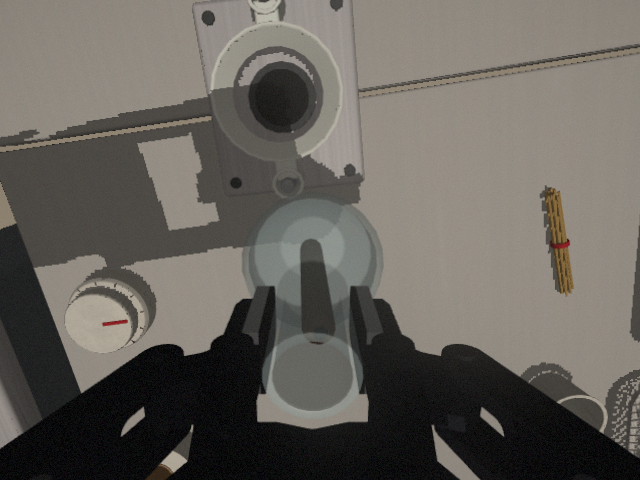

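```bash
python3 - <<'E'
from h import *
s=state();print(s['tcp_pos'])
print('ring',atz('wrist',(276,92),.065),'posts',atz('wrist',(276.5,92),.072),'inner',atz('wrist',(281,97),.049))
print('belly',atz('wrist',(313,258),s['tcp_pos'][2]-.155+.032),'mouth',atz('wrist',(312,374),s['tcp_pos'][2]-.155+.125))
im=cv2.imread('pics/w7.png');t=grab_frame('top')
for n,q in (('top','ring_seat'),('top','stand'),('side','ring_seat'),('side','stand'),('side','flask'),('top','flask')):
    if n=='side' and q=='ring_seat': grab_frame('side')
    for k in spot_point(n,q)[:1]: print(n,q,k,atz(n,k['xy'],.049 if q=='ring_seat' else .09 if q=='flask' else 0))
E
```

```text
[0.46614172 0.15902278 0.24488328]
ring [0.45691674 0.24709523 0.065     ] posts [0.45774649 0.24660762 0.072     ] inner [0.4582932  0.24470428 0.049     ]
belly [0.46616174 0.16074079 0.12188328] mouth [0.46541596 0.15925926 0.21488328]
top ring_seat {'xy': [261.1, 209.5], 'p': 0.44} [0.6508506 0.0973901 0.049    ]
side ring_seat {'xy': [239.4, 210.6], 'p': 0.54} [0.45820866 0.24365544 0.049     ]
side stand {'xy': [240.7, 225.9], 'p': 0.62} [0.45972143 0.25867364 0.        ]
side flask {'xy': [246.2, 208.4], 'p': 0.82} [0.46595525 0.15698233 0.09      ]
top flask {'xy': [229.3, 295.8], 'p': 0.93} [0.46497993 0.15657656 0.09      ]
```

Request:
play_rows --increments '[{"gripper": 0.0, "linear": [-0.004, -0.014, 0], "delta_rot": [0, 0, 0]}, {"gripper": 0.0, "linear": [-0.009, -0.035, 0], "delta_rot": [0, 0, 0]}, {"gripper": 0.0, "linear": [-0.015, -0.058, 0], "delta_rot": [0, 0, 0]}, {"gripper": 0.0, "linear": [-0.019, -0.075, 0], "delta_rot": [0, 0, 0]}, {"gripper": 0.0, "linear": [-0.0215, -0.084, 0], "delta_rot": [0, 0, 0]}, {"gripper": 0.0, "linear": [-0.0215, -0.084, 0.01], "delta_rot": [0, 0, 0]}, {"gripper": 0.0, "linear": [-0.0215, -0.084, 0.02], "delta_rot": [0, 0, 0]}, {"gripper": 0.0, "linear": [-0.0215, -0.084, 0.02], "delta_rot": [0, 0, 0]}]'

```text
time_s: 15.17
tcp_pos: [0.4556, 0.2449, 0.2225]
tool_rot: [0.997, -0.074, -0.002, 0.001]
contact_force: [0.0, -0.7, -1.4]
grip_width: 0.343
```

```bash
python3 - <<'E'
from h import *
s=state();print(s['tcp_pos'],s['contact_force'])
w=grab_frame('wrist');a=grab_frame('side');t=grab_frame('top')
c1=cv2.resize(a[130:250,190:300],None,fx=3.2,fy=3.2,interpolation=cv2.INTER_CUBIC)
c2=cv2.resize(w[120:420,200:430],(294,384),interpolation=cv2.INTER_CUBIC)
c3=cv2.resize(t[260:340,150:235],None,fx=4.8/2,fy=4.8,interpolation=cv2.INTER_CUBIC) if 0 else c2[:,:0]
cv2.imwrite('pics/c8.png',np.hstack([c1,c2]))
E
```

```text
[0.45559161 0.24485142 0.22250573] [ 0.01019917 -0.68651327 -1.39273866]
```

View pics/c8.png

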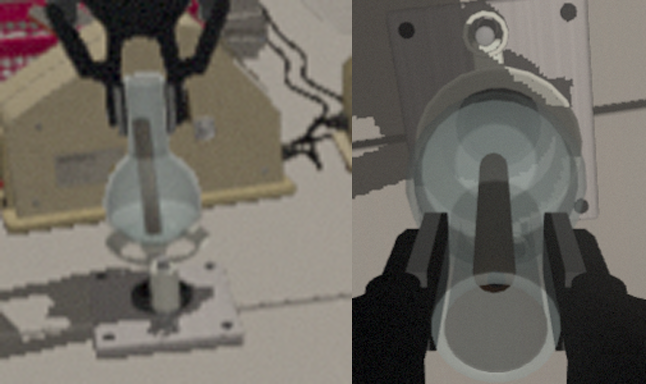

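Request:
play_rows --increments '[{"gripper": 0.0, "linear": [0, 0, 0.003], "delta_rot": [0, 0, 0]}, {"gripper": 0.0, "linear": [0, 0, 0.006], "delta_rot": [0, 0, 0]}, {"gripper": 0.0, "linear": [0, 0, 0.009], "delta_rot": [0, 0, 0]}, {"gripper": 0.0, "linear": [0, 0, 0.012], "delta_rot": [0, 0, 0]}, {"gripper": 0.0, "linear": [0, 0, 0.015], "delta_rot": [0, 0, 0]}, {"gripper": 0.0, "linear": [0, 0, 0.018], "delta_rot": [0, 0, 0]}, {"gripper": 0.0, "linear": [0, 0, 0.019], "delta_rot": [0, 0, 0]}, {"gripper": 0.0, "linear": [0, 0, 0.019], "delta_rot": [0, 0, 0]}, {"gripper": 0.0, "linear": [0, 0, 0.019], "delta_rot": [0, 0, 0]}]'

```text
time_s: 16.07
tcp_pos: [0.457, 0.2462, 0.2061]
tool_rot: [0.997, -0.074, 0.0, -0.0]
contact_force: [-0.9, 1.0, 0.7]
grip_width: 0.341
```

Request:
play_rows --increments '[{"gripper": 0.0, "linear": [0, 0, 0.001], "delta_rot": [0, 0, 0]}, {"gripper": 0.0, "linear": [0, 0, 0.002], "delta_rot": [0, 0, 0]}, {"gripper": 0.0, "linear": [0, 0, 0.003], "delta_rot": [0, 0, 0]}, {"gripper": 0.0, "linear": [0, 0, 0.004], "delta_rot": [0, 0, 0]}, {"gripper": 0.0, "linear": [0, 0, 0.004], "delta_rot": [0, 0, 0]}, {"gripper": 0.0, "linear": [0, 0, 0.004], "delta_rot": [0, 0, 0]}]'

```text
time_s: 16.57
tcp_pos: [0.457, 0.2461, 0.2021]
tool_rot: [0.997, -0.074, 0.0, -0.0]
contact_force: [-1.4, 0.9, 4.4]
grip_width: 0.346
```

Request:
play_rows --increments '[{"gripper": 0.0, "linear": [0, 0, 0.002], "delta_rot": [0, 0, 0]}, {"gripper": 0.0, "linear": [0, 0, 0.004], "delta_rot": [0, 0, 0]}, {"gripper": 0.0, "linear": [0, 0, 0.006], "delta_rot": [0, 0, 0]}, {"gripper": 0.0, "linear": [0, 0, 0.008], "delta_rot": [0, 0, 0]}, {"gripper": 0.0, "linear": [0, 0, 0.01], "delta_rot": [0, 0, 0]}, {"gripper": 0.0, "linear": [0, 0, 0.012], "delta_rot": [0, 0, 0]}, {"gripper": 0.0, "linear": [0, 0, 0.014], "delta_rot": [0, 0, 0]}, {"gripper": 0.0, "linear": [0, 0, 0.016], "delta_rot": [0, 0, 0]}, {"gripper": 0.0, "linear": [0, 0, 0.018], "delta_rot": [0, 0, 0]}, {"gripper": 0.0, "linear": [0, 0, 0.018], "delta_rot": [0, 0, 0]}]'

```text
time_s: 17.4
tcp_pos: [0.4571, 0.2463, 0.1845]
tool_rot: [0.997, -0.074, 0.0, -0.0]
contact_force: [-2.9, 2.2, 9.8]
grip_width: 0.343
```

Request:
play_rows --increments '[{"gripper": 0.0, "linear": [0, 0, 0.001], "delta_rot": [0, 0, 0]}, {"gripper": 0.0, "linear": [0, 0, 0.002], "delta_rot": [0, 0, 0]}, {"gripper": 0.0, "linear": [0, 0, 0.003], "delta_rot": [0, 0, 0]}, {"gripper": 0.0, "linear": [0, 0, 0.003], "delta_rot": [0, 0, 0]}, {"gripper": 0.0, "linear": [0, 0, 0.003], "delta_rot": [0, 0, 0]}]'

```text
time_s: 17.82
tcp_pos: [0.4571, 0.2468, 0.183]
tool_rot: [0.997, -0.074, 0.001, -0.001]
contact_force: [-5.0, 2.9, 19.4]
grip_width: 0.347
```

```bash
python3 - <<'E'
from h import *
s=state();print(s['tcp_pos'],s['contact_force'],s['ft_torque'])
w=grab_frame('wrist');a=grab_frame('side')
for q in ('flask','flask_mouth','flask_middle','ring_seat','stick_long_middle'):
    for k in spot_point('side',q)[:1]: print(q,np.round(k['xy'],1),round(k['p'],2))
for h,n in ((0.027,'seat'),(.152,'mouth'),(.077,'mid')): print(n,proj('side',[.457,.2465,h]).round(1))
c1=cv2.resize(a[130:250,190:300],None,fx=3.2,fy=3.2,interpolation=cv2.INTER_CUBIC)
c2=cv2.resize(w[120:420,200:430],(294,384),interpolation=cv2.INTER_CUBIC)
cv2.imwrite('pics/c9.png',np.hstack([c1,c2]))
E
```

```text
[0.45713411 0.24682675 0.18303725] [-4.97406296  2.8942339  19.40367368] [ 0.32528178  0.89789876 -0.08143782]
flask [236.8 219.1] 0.95
flask_mouth [235.7 171.5] 0.73
flask_middle [240.4 199.4] 0.74
ring_seat [238.2 216. ] 0.64
stick_long_middle [236.7 169. ] 0.43
seat [239.4 218.3]
mouth [235.5 170.4]
mid [237.9 199.7]
```

View pics/c9.png

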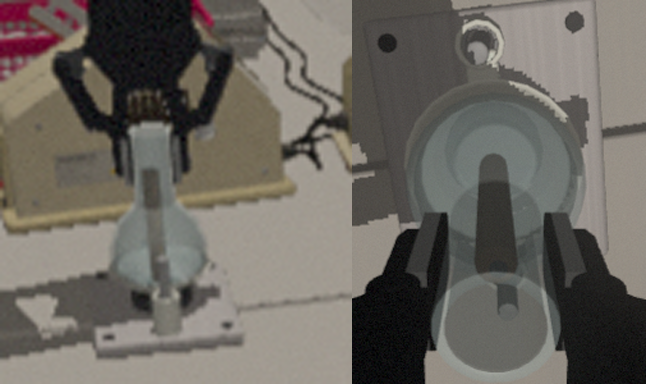

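Request:
play_rows --increments '[{"gripper": 0.0, "linear": [0, 0, 0], "delta_rot": [0, 0, 0]}, {"gripper": 0.0, "linear": [0, 0, 0], "delta_rot": [0, 0, 0]}, {"gripper": 0.0, "linear": [0, 0, 0], "delta_rot": [0, 0, 0]}, {"gripper": 0.0, "linear": [0, 0, 0], "delta_rot": [0, 0, 0]}]'

```text
time_s: 18.5
tcp_pos: [0.4571, 0.2468, 0.1831]
tool_rot: [0.997, -0.074, 0.001, -0.001]
contact_force: [-4.0, 2.9, 20.1]
grip_width: 0.348
```

```bash
python3 - <<'E'
from h import *
s=state();print(s['tcp_pos'],s['contact_force'],abs(s['qvel']).max())
print(hand_in())
E
```

```text
[0.45713351 0.24683143 0.18306717] [-4.0121556   2.89559912 20.08010201] 0.001323944507772789
the job is handed in; nothing more can be done
None
```

I dropped the long stick through the flask's neck and let go. I then carried the flask upright to the stand, seated it in the ring, pressed it down and handed in at about 18.5 s with the robot still holding it. The hand-in gives no verdict, so the points below are my own checks.

- **Stick:** after release, the side and wrist pictures showed it wholly inside the flask. The network's last point for the stick's middle landed up near the mouth (score 0.43). I discounted it because the pictures show the stick in the flask.
- **Ring:** the arm was at rest with a 20 N upward reaction. The force rose steeply over the last millimetres, so I take the ring to be at its stop. The TCP height puts the flask's underside at about 28 mm, against 27 mm at the stop.
- **Flask:** it looks upright in the last pictures. A sideways load of about 5 N remained, probably from roughly 1 mm of off-centring, and I left it.
- **Other things:** the short stick still stood in its block after I lifted the long one. I did not look at the short stick, cup or ties again at the end, but the arm did not go near them.

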